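# Park the lab diaphragm pump just past compression and lock it

### The arm

A 7-joint arm with a two-finger parallel gripper is mounted at the origin on the work surface. World frame = base frame: x ahead of the robot, y to its left, z up, the work surface at z = 0. Lengths are in m, angles in rad, forces in N, time in s.
With the tool pointing down it reaches from about 0.4 to 0.85 m from the base axis. Payload 10.4 kg.
Tool frame: the origin (TCP) lies midway between the tips of the shut fingers; the grasp point (between the pads) lies 19 mm behind it; z points along the fingers, y is the line along which they close (so a half turn about z gives the same grasp; the last joint's range is limited). The gripper opens to 87 mm and grips with 3 to 60 N. Pads are 19 mm wide; open, the fingers measure 117 mm over their backs; the gripper's body (75 mm by 190 mm) begins 51 mm behind the grasp point.
Start: joints at [-1.284, 0.332, -0.065, 1.46, 0.022, 1.35, -0.088], TCP at [0.191, 0.595, 0.223] pointing down, gripper open.
Joint ranges: [-2.6, 2.6], [-0.5, 2.12], [-1.47, 1.34], [0.16, 2.42], [-1.27, 4.41], [0.06, 2.06], [-2.6, 2.6]. Speed limits (rad/s): [2.22, 2.22, 2.79, 2.79, 3.14, 3.14, 3.14].

### API

Orientations are given as a rotation vector (axis times angle).
In Python, from rig import * gives the robot as it stands.
- The arm moves only by the tool apply_moves, never from a script. Its argument "motion" is one flat list of numbers, 7 for each row, row after row: the turn, a rotation vector about the tool's x, y, z in shares of pi rad (1.0 is pi rad), then the shift along the tool's x, y, z in parts of the range, where 1.0 means 600 mm, then the closure, from -1 (fully open) to 1 (shut). In form: [rx, ry, rz, x, y, z, grip, rx, ry, rz, x, y, z, grip, ...]. A call has 1 to 10 rows; each row is the pose to reach, as a shift and turn from the pose commanded when the call began, along the tool's axes at that moment; what a row does not reach only later rows make up. A row lasts 1/10 s, in which the tool goes at most 50 mm and 8.59 degrees, less where a joint would pass 70% of its speed; a pose out of reach is approached as far as the arm can. A call with a gripper value outside its range is refused whole. The fingers move at their own pace and stop on an object; "squeeze" is the grip in N (left out, the last holds). Time passes only in rows, so rows that repeat a pose let the fingers close. It gives the time, the measured TCP pose, the force, the opening and the grip force at its end, in the units of the state.
- observe(): the state, without advancing time (a new reading comes with each control period).
- grab_frame(name): name is "side" or "top"; returns the picture (400x640x3 uint8, blue, green, red); there is no depth.
- get_calibration(name): a dict with "fx", "fy", "cx", "cy" (pixels), "position" and "rotation" of the camera in the world. Camera axes: x right, y down, z forward; pixel columns grow to the right and rows downward; lengths in m; the calibration is good to about 2 mm. A picture is of the moment at which its call begins. get_calibration takes no time and is no camera call.
- sign_off(): hands the job in; it is judged then, once.
The state is a dict: "clock": time; "q": joint angles; "dq": joint speeds; "joint_torque": joint torques, N m; "tool_pos": TCP position; "tcp_rot": TCP orientation; "ft_force": force on the tool from outside, world axes, zero at the start; "torque": the same for the moment, N m; "gripper_width": finger opening in m; "grip_force": force on a finger pad.
Only numpy, scipy, OpenCV 4.12 (cv2) and the standard library are available. Lean on these libraries where they do the work, as an engineer would, in place of code of your own. Each camera call takes 0.05 s, during which the arm holds its last target. There are 200 camera calls.

### The job

Get the little white diaphragm pump ready for servicing: slowly turn its flywheel counter-clockwise by the red crank knob, feeling the resistance build up, peak and fall away again, stop just past that peak before the wheel starts to run on by itself, and let go. Then press the yellow locking plunger down gently until it is fully home, never forcing it, and leave the beaker, jar and screwdriver alone.

Things in the scene. Friction and masses are not known exactly. Their poses are not given: they have to be found in the camera images.
- pump: White box pump fixed to the bench, 230 x 230 x 75 mm high, dark round ribbed head (radius 36) 50 mm out from its +x side. Origin: centre of its underside, on the flywheel's axis; z up. A yellow arrow on the deck shows the turning direction, counter-clockwise from above. Nothing outside shows where the compression comes: dead centre lies 0.75 to 2.6 rad on from the start, different every time.
- flywheel: Aluminium disc, 140 mm diameter, 14 mm thick, flat on top of the pump (top face 94 mm above the bench, centre nut 26 mm wide, 6 mm high). Origin on its vertical axis, on its underside, 80 mm above the bench; x points from the axis to the red knob. Turns about 5.5 rad in all between hidden stops. Keep it below 2 rad/s.
- wheel_axis (a point): Centre of the flywheel's top face. Push at the knob along its circle, wheel turning slowly: 4 N friction far off, rising in 0.3 rad to a 9 N peak, 4 N again at dead centre 0.37 rad past the peak, zero 0.57 rad past it; beyond, it drives itself on. At a standstill friction may take up to 4 N of it. Let go within 0.18 rad of dead centre it stays; at the peak it springs back, farther on it runs on.
- knob_mid (a point): Grip point of the red crank knob: upright cylinder, 22 mm diameter, 41 mm tall (94.5 to 135.5 mm above the bench), a sleeve that spins freely on its pin, 52 mm from the flywheel's axis. The point lies on its axis, 115 mm above the bench.
- plunger_top (a point): Centre of the top of the yellow locking plunger: round cap, 30 mm diameter, in a black collar on the pump's deck, 95 mm from the flywheel's axis; top 109 mm above the bench when up, 97 mm when home. More than 20 N on it damages it.
- plunger (a joint): Travel of the yellow plunger in m: 0 up, grows downwards, 0.012 fully home. About 3 N of friction; stays where it is left. Goes home only where a pocket in the hidden crank disc lies below it: within 0.2 rad of dead centre, i.e. 0.17 to 0.57 rad past the resistance peak. Elsewhere it stops on metal after about 4 mm.
- beaker: Clear beaker, 68 mm diameter, 95 mm tall, loose on the bench beside the pump; origin centre of its underside. Bystander.
- jar: Amber glass jar with black lid, 64 mm diameter, 100 mm tall, loose on the bench beside the pump; origin centre of its underside. Bystander.
- screwdriver: Screwdriver lying on the bench on the robot's side of the pump; origin under its middle. Bystander.

How it is judged:
On the way:
1. the flywheel has been turned on and stands still, the plunger still up (distance of knob_mid from where it was at the start of the episode above 0.025 m and angular speed of flywheel below 0.1 rad/s and value of joint plunger below 0.002 m), for 0.2 s.
At the end, for the whole second after the job is handed in: The plunger is fully home (at least 10.5 of its 12 mm down), which is possible only with the crank just past the compression peak; the flywheel stands still there (value of joint plunger above 0.0105 m and angular speed of flywheel below 0.05 rad/s and distance of knob_mid from where it was at the start of the episode above 0.025 m); the robot touches nothing.
It fails at once if the plunger is forced (more than 20 N on it) (contact force between plunger and the arm above 20 N).
It fails at once if the flywheel is spun or runs on faster than 2 rad/s (angular speed of flywheel above 2 rad/s).
It fails at once if the beaker is disturbed (distance of beaker from where it was at the start of the episode above 0.02 m or angle between beaker's own z axis and vertical above 0.3 rad).
It fails at once if the jar is disturbed (distance of jar from where it was at the start of the episode above 0.02 m or angle between jar's own z axis and vertical above 0.3 rad).
It fails at once if the screwdriver is disturbed (distance of screwdriver from where it was at the start of the episode above 0.02 m).
It also fails if it takes over 69 s, if anything falls off the work surface, if the arm or the gripper's body presses on something with over 40 N, if the wrist force passes 120 N, or if a joint passes its speed limit or range.

## Working session

There is one attempt and no reset: what is moved stays moved. The work goes in short steps, Python scripts to look and compute and a tool call to move; the robot and the scene stay as the last step left them, time stands still between calls to the robot, and variables do not carry over. Pictures are saved under pics/ and viewed, at most 10 in all, crops included, and the job is handed in when it is done.

Besides the shell and the picture viewer there is one more tool, called after "Call:" by a JSON object that holds its "method" and its "body". apply_moves: Moves the arm, as the interface text tells. Its arguments: {"type":"object","properties":{"motion":{"type":"array","items":{"type":"number"}},"squeeze":{"type":"number"}},"required":["motion"]}

```bash
mkdir -p pics; python3 - <<'E'
from rig import *
import cv2,numpy as np
np.set_printoptions(precision=4,suppress=True)
for n in("top","side"):
    cv2.imwrite(f"pics/{n}0.png",grab_frame(n)); c=get_calibration(n); print(n,c)
s=observe();print(s)
E
```

```text
top {'fx': 401.8597291952133, 'fy': 401.8597291952133, 'cx': 320.95267067126827, 'cy': 198.7703495467764, 'position': array([0.4593, 0.0578, 0.9754]), 'rotation': array([-2.2334,  2.1734, -0.0962])}
side {'fx': 490.391844976192, 'fy': 490.391844976192, 'cx': 313.140284744018, 'cy': 201.9319779801335, 'position': array([ 0.2863, -0.631 ,  0.748 ]), 'rotation': array([-2.292 ,  0.3895, -0.1904])}
{'clock': 0.1, 'q': array([-1.2836,  0.3328, -0.0647,  1.4608,  0.0216,  1.3499, -0.0885]), 'dq': array([-0.0001, -0.002 , -0.0009, -0.0027, -0.002 ,  0.0011,  0.001 ]), 'joint_torque': array([  0.0011, -62.4541,   0.0246, -39.0721,  -0.0613,   0.0365,
         0.    ]), 'tool_pos': array([0.1905, 0.5949, 0.2219]), 'tcp_rot': array([-0.4847, -3.1038,  0.0019]), 'ft_force': array([ 0.5982, -0.818 , -0.5008]), 'torque': array([-0.0475,  0.053 ,  0.0048]), 'grip_force': 0.0, 'gripper_width': 0.0867450873123668}
```

View pics/top0.png

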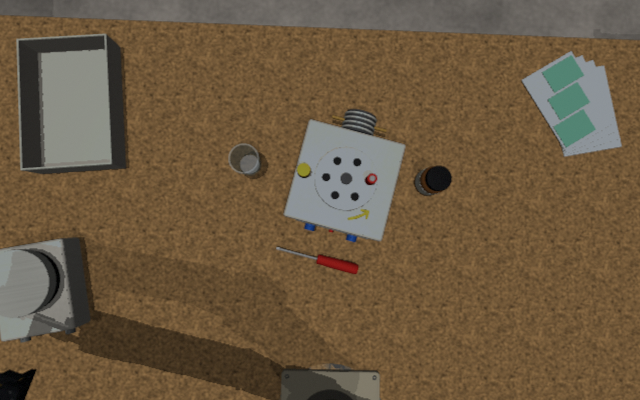

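View pics/side0.png

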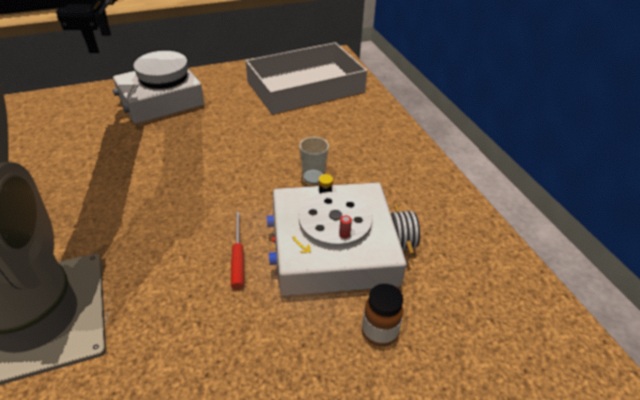

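The top view shows the wheel nut at about (346,179), the red knob at (371,179), the yellow plunger at (304,171), the beaker at (245,160), the jar at (435,180) and the screwdriver at (318,261). The side view shows the knob at (345,227) and the plunger at (326,182).

```bash
cat > h.py <<'E'
from rig import *
import cv2,numpy as np
from scipy.spatial.transform import Rotation as R
np.set_printoptions(precision=4,suppress=True)
def ray(n,uv):
    c=get_calibration(n); d=np.array([(uv[0]-c['cx'])/c['fx'],(uv[1]-c['cy'])/c['fy'],1])
    return c['position'],R.from_rotvec(c['rotation']).apply(d)
def onz(n,uv,z):
    p,d=ray(n,uv); return p+d*(z-p[2])/d[2]
def blobs(im,lo,hi,box,amin=8):
    h=cv2.cvtColor(im,cv2.COLOR_BGR2HSV); m=cv2.inRange(h,lo,hi); k=np.zeros_like(m); x0,y0,x1,y1=box; k[y0:y1,x0:x1]=255
    n,_,st,ce=cv2.connectedComponentsWithStats(m&k); return [(st[i],ce[i]) for i in range(1,n) if st[i][4]>=amin]
def tri(uv1,uv2):
    p,d=ray("top",uv1);q,e=ray("side",uv2)
    s=np.linalg.lstsq(np.c_[d,-e],q-p,rcond=None)[0]; a=p+d*s[0];b=q+e*s[1]; return (a+b)/2,np.linalg.norm(a-b)
E
python3 - <<'E'
from h import *
t=cv2.imread('pics/top0.png');s=cv2.imread('pics/side0.png')
for nm,im,bx in(("top",t,(285,120,405,240)),("side",s,(265,170,405,290))):
    for c,lo,hi in(("yel",(20,120,60),(35,255,255)),("red",(0,120,60),(6,255,255)),("red2",(172,120,60),(180,255,255)),("dark",(0,0,0),(180,80,75))):
        for st,ce in blobs(im,lo,hi,bx): print(nm,c,st,ce)
h=cv2.cvtColor(t,cv2.COLOR_BGR2HSV)
print("nut",onz("top",(346,179),.1),"knobtop?",onz("top",(371,179),.13),"plu",onz("top",(304,170.5),.109))
print("beaker",onz("top",(245,158),.095),"jar",onz("top",(438,179),.1))
print("scr", onz("top",(278,249),.01),onz("top",(357,268),.01))
for n,im,b in(("a",t,(280,100,460,250)),("b",s,(265,165,405,295))):
    x0,y0,x1,y1=b
    c=cv2.resize(im[y0:y1,x0:x1],None,fx=4 if n=="a" else 4.2,fy=4 if n=="a" else 4.2,interpolation=cv2.INTER_CUBIC); cv2.imwrite(f"pics/c{n}.png",c)
E
```

```text
top yel [297 163  13  14 138] [303.2899 169.7391]
top yel [348 210  21  10  66] [360.5606 214.6212]
top red [367 174  10  10  48] [371.2917 178.6875]
top red [329 229   4   3  10] [330.3 230.2]
top dark [357 120  18   8  39] [366.8974 122.4359]
top dark [372 120   5   3  11] [374.2727 120.7273]
top dark [342 122  32  13 164] [357.872  127.5793]
top dark [334 157   7   8  43] [336.9767 160.5814]
top dark [354 159   7   7  43] [356.8837 161.8837]
top dark [341 173  11  11  94] [345.8936 178.2234]
top dark [302 174   8   4   9] [305.8889 176.2222]
top dark [322 174   8   7  45] [325.6889 176.7333]
top dark [331 192   8   7  44] [334.6364 194.9091]
top dark [351 193   8   8  45] [354.2889 196.2444]
side yel [319 173  14  13 138] [325.3768 179.2174]
side yel [293 237  18  16  77] [302.3117 246.1558]
side red [340 216  12  22 174] [344.7816 227.4598]
side red [272 237   3   5  13] [273.0769 238.6923]
side dark [319 186  13   7  44] [324.1818 189.3182]
side dark [325 199   7   4  22] [327.7727 200.5909]
side dark [347 203   7   4  24] [349.9583 204.375 ]
side dark [310 210   6   4  22] [312.5    211.6364]
side dark [392 214   6  17  22] [394.4091 221.5   ]
side dark [355 218   7   4  25] [357.88 219.44]
side dark [317 226   6   4  21] [319.619  227.5714]
side dark [401 227   4  23  51] [402.4902 240.098 ]
side dark [367 282  31   8 160] [383.7312 286.4   ]
nut [ 0.5576 -0.0188  0.1   ] knobtop? [ 0.5558 -0.0693  0.13  ] plu [0.5724 0.0736 0.109 ]
beaker [0.598  0.2042 0.095 ] jar [ 0.5636 -0.2222  0.1   ]
scr [0.3954 0.1319 0.01  ] [ 0.3549 -0.0578  0.01  ]
```

View pics/ca.png

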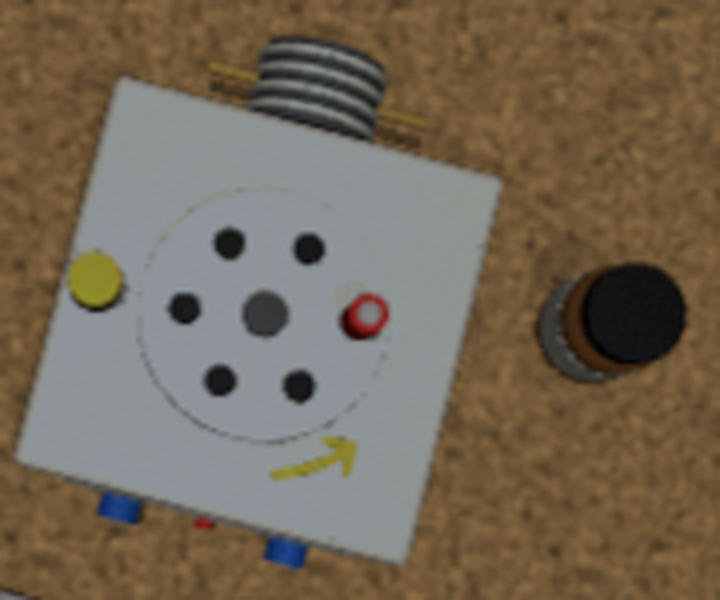

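The crop shows the nut at crop (265,313) and the red knob's top at crop (371,316), roughly on the -y side. The yellow plunger is at (95,280) and the jar is clear to the right.

```bash
cat >> h.py <<'E'
def rel(p,yaw=None):
    "shift (mm) and turn in tool axes to reach TCP p with tool y at world yaw"
    s=observe(); r=R.from_rotvec(s['tcp_rot']); sh=r.inv().apply(np.array(p)-s['tool_pos'])*1000
    if yaw is None: return sh
    y=np.array([np.cos(yaw),np.sin(yaw),0]); z=np.array([0,0,-1.]); x=np.cross(y,z)
    return (r.inv()*R.from_matrix(np.c_[x,y,z])).as_rotvec(),sh
E
python3 - <<'E'
from h import *
ax=(onz("top",(345.65,178.4),.094)+onz("top",(345.9,178.1),.1))[:2]/2
kt=onz("top",(372.4,178.6),.1355)[:2]
print("axis",ax,"knob",kt,np.linalg.norm(kt-ax))
h=onz("top",(325.69,176.73),.094)[:2]-ax; print("hole dir",np.degrees(np.arctan2(-h[1],-h[0])),"knob dir",np.degrees(np.arctan2(*(kt-ax)[::-1])),np.linalg.norm(h))
print("knob tri",tri((371.4,178.8),(344.8,227.5)))
pl=onz("top",(303.3,169.8),.108)[:2]; print("plunger",pl,np.linalg.norm(pl-ax),"tri",tri((303.3,169.7),(325.4,179.2)))
a=np.arctan2(*(kt-ax)[::-1]); k=ax+.052*np.array([np.cos(a),np.sin(a)])
print("target",k, rel([*k,.18],a+np.pi/2), rel([*k,.18],a-np.pi/2))
E
```

```text
axis [ 0.5596 -0.0185] knob [ 0.5561 -0.0714] 0.05301780794586349
hole dir -93.11297965927567 knob dir -93.75933788709236 0.04426313135587193
knob tri (array([ 0.5572, -0.0721,  0.1152]), np.float64(0.00150520413233755))
plunger [0.574  0.0752] 0.09480105370551027 tri (array([0.5747, 0.0752, 0.1064]), np.float64(0.0005659944267719215))
target [ 0.5562 -0.0704] (array([-0.001 ,  0.0009,  1.3266]), array([-551.1284, -522.0735,   42.5386])) (array([-0.0009, -0.0011, -1.815 ]), array([-551.1284, -522.0735,   42.5386]))
```

The rows are not in the units I measure in: shifts go in shares of 600 mm and turns go in shares of pi rad. I convert before sending: -551 mm / 600 = -0.9183, -522 mm / 600 = -0.87, 1.327 rad / 3.1416 = 0.4224.

Call:
{"method": "apply_moves", "body": {"motion": [0,0,0.1273,-0.25,-0.25,0,-1,0,0,0.2546,-0.5,-0.5,0,-1,0,0,0.4224,-0.9183,-0.87,0,-1,0,0,0.4224,-0.9183,-0.87,0,-1,0,0,0.4224,-0.9183,-0.87,0,-1,0,0,0.4224,-0.9183,-0.87,0,-1,0,0,0.4224,-0.9183,-0.87,0.0333,-1,0,0,0.4224,-0.9183,-0.87,0.0333,-1,0,0,0.4224,-0.9183,-0.87,0.0333,-1,0,0,0.4224,-0.9183,-0.87,0.0333,-1]}}

```text
clock: 1.1
tool_pos: [0.4308, 0.1548, 0.2137]
tcp_rot: [-2.298, -2.141, -0.001]
ft_force: [1.6, 0.2, -0.7]
gripper_width: 0.087
grip_force: 0.0
```

Call:
{"method": "apply_moves", "body": {"motion": [0,0,0,0,0,0,-1]}}

```text
clock: 1.2
tool_pos: [0.4327, 0.1504, 0.2137]
tcp_rot: [2.303, 2.135, -0.001]
ft_force: [-0.2, 0.0, -0.5]
gripper_width: 0.0871
grip_force: 0.0
```

```bash
python3 - <<'E'
from h import *
s=observe();print(s); print(rel([.5562,-.0704,.14],-1.636+np.pi/2))
E
```

```text
{'clock': 1.2, 'q': array([-0.8338, -0.0542,  0.3888,  1.911 ,  0.0227,  1.2809, -0.5275]), 'dq': array([-0.0541,  0.0035, -0.1072, -0.0016, -0.0384,  0.0049, -0.0931]), 'joint_torque': array([  1.5997, -30.5896,   0.7819, -38.1703,   0.1852,  -0.1166,
         1.5359]), 'tool_pos': array([0.4327, 0.1504, 0.2137]), 'tcp_rot': array([ 2.3029,  2.1353, -0.0006]), 'ft_force': array([-0.1612,  0.0417, -0.5461]), 'torque': array([-0.0551,  0.0767,  0.0313]), 'grip_force': 0.0, 'gripper_width': 0.08707886863657979}
(array([ 0.0005,  0.001 , -0.0103]), array([-210.7825,  139.7385,   73.975 ]))
```

Converted, -211 mm / 600 = -0.3517, 140 mm / 600 = 0.2333, -0.01 rad / 3.1416 = -0.0032.

Call:
{"method": "apply_moves", "body": {"motion": [0,0,-0.0032,-0.3517,0.2333,0.0333,-1,0,0,-0.0032,-0.3517,0.2333,0.0333,-1,0,0,-0.0032,-0.3517,0.2333,0.0333,-1,0,0,-0.0032,-0.3517,0.2333,0.0333,-1,0,0,-0.0032,-0.3517,0.2333,0.0333,-1,0,0,-0.0032,-0.3517,0.2333,0.0333,-1,0,0,-0.0032,-0.3517,0.2333,0.075,-1,0,0,-0.0032,-0.3517,0.2333,0.1,-1,0,0,-0.0032,-0.3517,0.2333,0.1,-1,0,0,-0.0032,-0.3517,0.2333,0.1,-1]}}

```text
clock: 2.2
tool_pos: [0.556, -0.0623, 0.154]
tcp_rot: [-2.281, -2.159, 0.0]
ft_force: [-0.0, -0.2, -0.6]
gripper_width: 0.0871
grip_force: 0.0
```

```bash
python3 - <<'E'
from h import *
s=observe();print(s['q'],s['tool_pos'],s['ft_force']); print(rel([.5562,-.0704,.114],-1.636+np.pi/2))
cv2.imwrite("pics/s1.png",cv2.resize(grab_frame("side")[130:310,230:430],None,fx=3,fy=3))
E
```

```text
[-0.518   0.2664  0.6428  1.7566 -0.172   1.1758  0.1195] [ 0.556  -0.0623  0.154 ] [-0.0228 -0.2419 -0.5916]
(array([-0.0006, -0.0002,  0.0102]), array([-8.1037,  0.711 , 39.9891]))
```

View pics/s1.png

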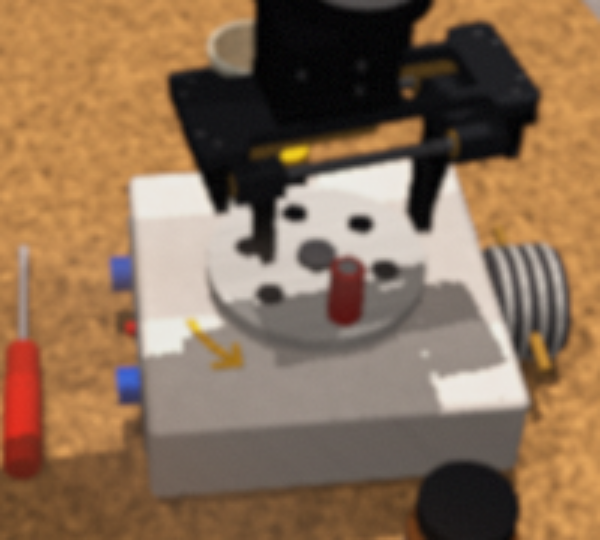

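The fingers stand open above the wheel on either side of the knob (crop 345,290), just short of it in y. I'll shift -8 mm along tool x, go down and close.

Converted, 40 mm / 600 = 0.0667, 20 mm / 600 = 0.0333, 0.01 rad / 3.1416 = 0.0032.

Call:
{"method": "apply_moves", "body": {"motion": [0,0,0.0032,-0.0133,0.0012,0,-1,0,0,0.0032,-0.0133,0.0012,0.0333,-1,0,0,0.0032,-0.0133,0.0012,0.0667,-1,0,0,0.0032,-0.0133,0.0012,0.0667,-1,0,0,0.0032,-0.0133,0.0012,0.0667,1,0,0,0.0032,-0.0133,0.0012,0.0667,1,0,0,0.0032,-0.0133,0.0012,0.0667,1,0,0,0.0032,-0.0133,0.0012,0.0667,1,0,0,0.0032,-0.0133,0.0012,0.0667,1,0,0,0.0032,-0.0133,0.0012,0.0667,1], "squeeze": 20}}

```text
clock: 3.25
tool_pos: [0.5564, -0.0709, 0.114]
tcp_rot: [2.293, 2.147, 0.0]
ft_force: [-0.5, -0.2, -0.7]
gripper_width: 0.0473
grip_force: 0.0
```

Call:
{"method": "apply_moves", "body": {"motion": [0,0,0,0,0,0,1,0,0,0,0,0,0,1]}}

```text
clock: 3.45
tool_pos: [0.5563, -0.071, 0.1138]
tcp_rot: [-2.293, -2.147, -0.0]
ft_force: [1.0, 0.3, -0.4]
gripper_width: 0.0308
grip_force: 0.0
```

Call:
{"method": "apply_moves", "body": {"motion": [0,0,0,0,0,0,1,0,0,0,0,0,0,1,0,0,0,0,0,0,1,0,0,0,0,0,0,1]}}

```text
clock: 3.85
tool_pos: [0.5567, -0.071, 0.1139]
tcp_rot: [2.293, 2.147, 0.001]
ft_force: [3.7, -0.4, -0.5]
gripper_width: 0.0211
grip_force: 20.0
```

```bash
cat >> h.py <<'E'
AX=np.array([.5596,-.0185])
def arc(step,n,r=.052):
    "rows for turning about AX with tool, in tool axes now; commanded pose taken = measured"
    s=observe(); rt=R.from_rotvec(s['tcp_rot']); d=s['tool_pos'][:2]-AX
    for i in range(1,n+1):
        c=R.from_rotvec([0,0,step*i]); e=c.apply([*d,0])-[*d,0]
        print((rt.inv()*c*rt).as_rotvec().round(3),(rt.inv().apply(e)*1000).round(1))
def st():
    s=observe(); d=s['tool_pos'][:2]-AX; a=np.arctan2(d[1],d[0]); t=np.array([-np.sin(a),np.cos(a)]); f=s['ft_force']
    print("clk",s['clock'],"ang",a,"r",np.linalg.norm(d),"yawerr",(np.arctan2(*R.from_rotvec(s['tcp_rot']).apply([0,1,0])[1::-1])-a-np.pi/2),"push",-f[:2]@t,"rad",f[:2]@d/np.linalg.norm(d),"fz",f[2],"w",s['gripper_width'],s['grip_force'],"q",s['q'])
E
python3 -c "
from h import *
st();arc(.02,10)"
```

```text
clk 3.85 ang -1.6258098242662713 r 0.05262785579755233 yawerr -0.010982191239642836 push -3.6719158812955195 rad 0.1921102803140587 fz -0.5169762846016743 w 0.02110031922988698 19.997390820644796 q [-0.4906  0.3163  0.6362  1.795  -0.2092  1.0974  0.1518]
[-0.    0.   -0.02] [0.  1.1 0. ]
[-0.    0.   -0.04] [0.1 2.1 0. ]
[-0.    0.   -0.06] [0.1 3.2 0. ]
[-0.    0.   -0.08] [0.2 4.2 0. ]
[-0.   0.  -0.1] [0.3 5.3 0. ]
[-0.    0.   -0.12] [0.4 6.3 0. ]
[-0.    0.   -0.14] [0.6 7.3 0. ]
[-0.    0.   -0.16] [0.8 8.4 0. ]
[-0.    0.   -0.18] [1.  9.4 0. ]
[-0.   0.  -0.2] [ 1.2 10.4  0. ]
```

Converted, 7.8 mm / 600 = 0.013, 6.2 mm / 600 = 0.0103, -0.15 rad / 3.1416 = -0.0477.

Call:
{"method": "apply_moves", "body": {"motion": [0,0,-0.0095,0,0.0027,0,1,0,0,-0.0191,0.0002,0.0052,0,1,0,0,-0.0286,0.0003,0.0078,0,1,0,0,-0.0382,0.0007,0.0103,0,1,0,0,-0.0477,0.001,0.013,0,1]}}

```text
clock: 4.35
tool_pos: [0.5637, -0.0711, 0.1138]
tcp_rot: [-2.122, -2.315, 0.001]
ft_force: [-5.4, -1.2, 4.7]
gripper_width: 0.0212
grip_force: 20.0
```

```bash
python3 -c "
from h import *
st()"
```

```text
clk 4.35 ang -1.4932535346552387 r 0.05273472271446608 yawerr 0.009006476973255406 push 5.490731803804924 rad 0.7361221599186658 fz 4.662708567967147 w 0.021246102345264258 19.999108272604644 q [-0.4623  0.33    0.6074  1.7739 -0.2087  1.1038  0.3013]
```

Converted, 5.2 mm / 600 = 0.0087, 4.2 mm / 600 = 0.007, -0.1 rad / 3.1416 = -0.0318.

Call:
{"method": "apply_moves", "body": {"motion": [0,0,-0.0064,0,0.0017,0,1,0,0,-0.0127,0,0.0035,0,1,0,0,-0.0191,0.0002,0.0052,0,1,0,0,-0.0255,0.0003,0.007,0,1,0,0,-0.0318,0.0005,0.0087,0,1]}}

```text
clock: 4.85
tool_pos: [0.5691, -0.0705, 0.1138]
tcp_rot: [-2.006, -2.417, 0.001]
ft_force: [-3.5, -1.4, 6.2]
gripper_width: 0.0215
grip_force: 20.0
```

```bash
python3 -c "
from h import *
st()"
```

```text
clk 4.85 ang -1.389592540475951 r 0.052817110310786064 yawerr 0.004321358560082977 push 3.6788058319357235 rad 0.7920166225297397 fz 6.189100174719895 w 0.02152927452080235 20.000078924931586 q [-0.4452  0.3387  0.5884  1.7599 -0.2077  1.106   0.3963]
```

Converted, 7.8 mm / 600 = 0.013, 6.2 mm / 600 = 0.0103, -0.15 rad / 3.1416 = -0.0477.

Call:
{"method": "apply_moves", "body": {"motion": [0,0,-0.0095,0,0.0027,0,1,0,0,-0.0191,0.0002,0.0052,0,1,0,0,-0.0286,0.0003,0.0078,0,1,0,0,-0.0382,0.0007,0.0103,0,1,0,0,-0.0477,0.001,0.013,0,1]}}

```text
clock: 5.35
tool_pos: [0.5763, -0.0688, 0.1138]
tcp_rot: [-1.819, -2.561, 0.002]
ft_force: [-6.1, -2.4, 6.9]
gripper_width: 0.0215
grip_force: 20.0
```

```bash
python3 -c "
from h import *
st()"
```

```text
clk 5.35 ang -1.2493240426306982 r 0.0530043212871133 yawerr 0.014207089206705437 push 6.568278463127299 rad 0.29237389669936975 fz 6.9111926562411234 w 0.021504537678351816 20.002965456806123 q [-0.421   0.3509  0.5596  1.7397 -0.2045  1.1109  0.5384]
```

Converted, 5.2 mm / 600 = 0.0087, 4.2 mm / 600 = 0.007, -0.02 rad / 3.1416 = -0.0064.

Call:
{"method": "apply_moves", "body": {"motion": [0,0,-0.0064,0,0.0017,0,1,0,0,-0.0127,0,0.0035,0,1,0,0,-0.0191,0.0002,0.0052,0,1,0,0,-0.0255,0.0003,0.007,0,1,0,0,-0.0318,0.0005,0.0087,0,1]}}

```text
clock: 5.85
tool_pos: [0.5809, -0.0671, 0.1138]
tcp_rot: [-1.689, -2.647, 0.002]
ft_force: [-7.7, -2.8, 6.9]
gripper_width: 0.0213
grip_force: 20.0
```

```bash
python3 -c "
from h import *
st()"
```

```text
clk 5.85 ang -1.1584190493164381 r 0.053075109781697494 yawerr 0.022649750103079125 push 8.14365041844219 rad -0.5157031800460757 fz 6.850067171051168 w 0.02134577181514166 20.003693292383105 q [-0.4063  0.3582  0.5404  1.727  -0.2014  1.114   0.6308]
```

Converted, 4.2 mm / 600 = 0.007, 3.1 mm / 600 = 0.0052, -0.08 rad / 3.1416 = -0.0255.

Call:
{"method": "apply_moves", "body": {"motion": [0,0,-0.0064,0,0.0017,0,1,0,0,-0.0127,0,0.0035,0,1,0,0,-0.0191,0.0002,0.0052,0,1,0,0,-0.0255,0.0003,0.007,0,1]}}

```text
clock: 6.25
tool_pos: [0.5845, -0.0655, 0.1138]
tcp_rot: [-1.582, -2.713, 0.003]
ft_force: [-7.1, -3.9, 8.7]
gripper_width: 0.0212
grip_force: 20.0
```

```bash
python3 -c "
from h import *
st()"
```

```text
clk 6.25 ang -1.0834593041212845 r 0.05317609588279512 yawerr 0.027439296599524488 push 8.086782361631643 rad 0.14759526833790418 fz 8.656427412459916 w 0.021156575756116194 20.004151475150138 q [-0.3951  0.3637  0.525   1.717  -0.1985  1.1162  0.7042]
```

Converted, 4.2 mm / 600 = 0.007, 3.1 mm / 600 = 0.0052, -0.08 rad / 3.1416 = -0.0255.

Call:
{"method": "apply_moves", "body": {"motion": [0,0,-0.0064,0,0.0017,0,1,0,0,-0.0127,0,0.0035,0,1,0,0,-0.0191,0.0002,0.0052,0,1,0,0,-0.0255,0.0003,0.007,0,1]}}

```text
clock: 6.65
tool_pos: [0.5881, -0.0635, 0.1138]
tcp_rot: [-1.473, -2.774, 0.003]
ft_force: [-7.7, -4.9, 8.0]
gripper_width: 0.0213
grip_force: 20.0
```

```bash
python3 -c "
from h import *
st()"
```

```text
clk 6.65 ang -1.0055473803894952 r 0.05325106257225645 yawerr 0.02936705749371704 push 9.084490571504638 rad 0.03788429615389041 fz 7.967975493443547 w 0.021319293025705514 20.00422279816121 q [-0.3847  0.3689  0.5095  1.7074 -0.1953  1.118   0.777 ]
```

Converted, 4.2 mm / 600 = 0.007, 3.1 mm / 600 = 0.0052, -0.08 rad / 3.1416 = -0.0255.

Call:
{"method": "apply_moves", "body": {"motion": [0,0,-0.0064,0,0.0017,0,1,0,0,-0.0127,0,0.0035,0,1,0,0,-0.0191,0.0002,0.0052,0,1,0,0,-0.0255,0.0003,0.007,0,1]}}

```text
clock: 7.05
tool_pos: [0.5916, -0.0611, 0.1138]
tcp_rot: [-1.361, -2.831, 0.003]
ft_force: [-6.7, -5.4, 6.5]
gripper_width: 0.0212
grip_force: 20.0
```

```bash
python3 -c "
from h import *
st()"
```

```text
clk 7.05 ang -0.9253683893498064 r 0.05327096975646405 yawerr 0.02916041091861854 push 8.585185351669056 rad 0.28425134016944786 fz 6.493271600489177 w 0.021201890114447994 20.00406453385949 q [-0.3748  0.3737  0.4938  1.6983 -0.1918  1.1196  0.849 ]
```

Converted, 4.2 mm / 600 = 0.007, 3.1 mm / 600 = 0.0052, -0.08 rad / 3.1416 = -0.0255.

Call:
{"method": "apply_moves", "body": {"motion": [0,0,-0.0064,0,0.0017,0,1,0,0,-0.0127,0,0.0035,0,1,0,0,-0.0191,0.0002,0.0052,0,1,0,0,-0.0255,0.0003,0.007,0,1]}}

```text
clock: 7.45
tool_pos: [0.5951, -0.0583, 0.1138]
tcp_rot: [-1.247, -2.883, 0.003]
ft_force: [-4.4, -4.1, 4.5]
gripper_width: 0.0213
grip_force: 20.0
```

```bash
python3 -c "
from h import *
st()"
```

```text
clk 7.45 ang -0.8427373341998956 r 0.05334177319486764 yawerr 0.026494172035468555 push 5.999117031079145 rad 0.10854598056808401 fz 4.474678575070904 w 0.02130990277183802 20.00356655102223 q [-0.3656  0.378   0.4781  1.6896 -0.1879  1.1208  0.9204]
```

Converted, 4.2 mm / 600 = 0.007, 3.1 mm / 600 = 0.0052, -0.08 rad / 3.1416 = -0.0255.

Call:
{"method": "apply_moves", "body": {"motion": [0,0,-0.0064,0,0.0017,0,1,0,0,-0.0127,0,0.0035,0,1,0,0,-0.0191,0.0002,0.0052,0,1,0,0,-0.0255,0.0003,0.007,0,1]}}

```text
clock: 7.85
tool_pos: [0.5984, -0.0552, 0.1139]
tcp_rot: [1.13, 2.931, -0.002]
ft_force: [-3.2, -4.7, 3.6]
gripper_width: 0.0213
grip_force: 20.0
```

```bash
python3 -c "
from h import *
st()"
```

```text
clk 7.85 ang -0.7563687547889649 r 0.053410932856093545 yawerr 0.020279386269025368 push 5.622801212819517 rad 0.9521403592858471 fz 3.6303892951950525 w 0.021300184522138426 20.002357070334256 q [-0.357   0.3818  0.4622  1.6814 -0.1839  1.1217  0.9913]
```

Converted, 4.2 mm / 600 = 0.007, 3.1 mm / 600 = 0.0052, -0.08 rad / 3.1416 = -0.0255.

Call:
{"method": "apply_moves", "body": {"motion": [0,0,-0.0064,0,0.0017,0,1,0,0,-0.0127,0,0.0035,0,1,0,0,-0.0191,0.0002,0.0052,0,1,0,0,-0.0255,0.0003,0.007,0,1]}}

```text
clock: 8.25
tool_pos: [0.6017, -0.0513, 0.1139]
tcp_rot: [1.011, 2.973, -0.001]
ft_force: [1.5, -5.7, 2.0]
gripper_width: 0.0213
grip_force: 20.0
```

```bash
python3 -c "
from h import *
st()"
```

```text
clk 8.25 ang -0.6607931808280316 r 0.05336896491924883 yawerr 0.005143688470978347 push 3.5895402771744407 rad 4.743578829229201 fz 1.9786706985354456 w 0.02132440366605993 20.00198006629944 q [-0.3492  0.3852  0.446   1.6739 -0.1799  1.122   1.0615]
```

The resistance peaked at about -1.0 rad and is now down to about 3.6 N at -0.66 rad, which is dead centre. I'll hold briefly, then let go.

Call:
{"method": "apply_moves", "body": {"motion": [0,0,0,0,0,0,1,0,0,0,0,0,0,1,0,0,0,0,0,0,1]}}

```text
clock: 8.55
tool_pos: [0.602, -0.051, 0.114]
tcp_rot: [1.012, 2.972, -0.0]
ft_force: [1.8, -4.7, 0.8]
gripper_width: 0.021
grip_force: 20.0
```

```bash
python3 -c "
from h import *
st()"
```

```text
clk 8.55 ang -0.6538672518230857 r 0.05338838135395675 yawerr -0.0026073432338600266 push 2.6696995552005074 rad 4.303234238127511 fz 0.7786581370778067 w 0.020956090194048923 20.000891815871 q [-0.3494  0.3852  0.4459  1.6737 -0.1802  1.1217  1.0605]
```

Call:
{"method": "apply_moves", "body": {"motion": [0,0,0,0,0,0,0.4,0,0,0,0,0,0,0.2,0,0,0,0,0,0,0.2,0,0,0,0,0,0,0.2,0,0,0,0,0,0,0.2,0,0,0,0,0,0,0.2]}}

```text
clock: 9.15
tool_pos: [0.6011, -0.0503, 0.1138]
tcp_rot: [-1.013, -2.974, -0.0]
ft_force: [-0.4, 0.0, -0.7]
gripper_width: 0.0346
grip_force: 0.0
```

```bash
python3 - <<'E'
from h import *
st()
t=grab_frame("top");s=grab_frame("side")
cv2.imwrite("pics/s2.png",cv2.resize(s[130:310,230:430],None,fx=3,fy=3))
for st_,ce in blobs(s,(0,120,40),(6,255,255),(280,170,405,290)): print(st_,ce,onz("side",ce,.118))
print(rel([.5743,.0752,.16]),rel([*AX,.16]))
E
```

```text
clk 9.15 ang -0.653533145503706 r 0.05228415337227941 yawerr -0.00313015860652488 push 0.2537451123246938 rad -0.3710881222691035 fz -0.7105278403776202 w 0.034552724222583944 0.0 q [-0.3499  0.3849  0.4456  1.6745 -0.1807  1.1232  1.0599]
[ 97.9221  83.0459 -46.1649] [ 52.3596  -0.1397 -46.1804]
```

View pics/s2.png

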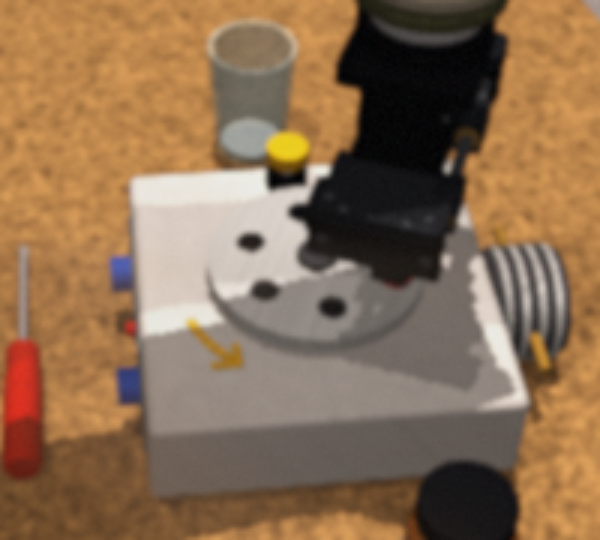

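The fingers are open around the knob (a red sliver at crop 400,282), and the yellow cap at (288,150) is still up. Now I'll rise and move over the plunger while shutting the fingers.

Converted, 98 mm / 600 = 0.1633, 83 mm / 600 = 0.1383.

Call:
{"method": "apply_moves", "body": {"motion": [0,0,0,0,0,-0.0417,0.2,0,0,0,0,0,-0.0767,0.2,0,0,0,0,0,-0.0767,0.2,0,0,0,0.0667,0.0667,-0.0767,1,0,0,0,0.125,0.1083,-0.0767,1,0,0,0,0.1633,0.1383,-0.0767,1,0,0,0,0.1633,0.1383,-0.0767,1,0,0,0,0.1633,0.1383,-0.0767,1,0,0,0,0.1633,0.1383,-0.0767,1,0,0,0,0.1633,0.1383,-0.0767,1]}}

```text
clock: 10.25
tool_pos: [0.5744, 0.0735, 0.1597]
tcp_rot: [1.017, 2.972, -0.001]
ft_force: [0.1, -0.1, 0.1]
gripper_width: 0.0006
grip_force: 0.0
```

```bash
python3 - <<'E'
from h import *
st()
t=grab_frame("top");s=grab_frame("side")
cv2.imwrite("pics/s3.png",cv2.resize(s[130:310,230:430],None,fx=3,fy=3))
for st_,ce in blobs(s,(0,120,40),(6,255,255),(280,170,405,290)):
    p=onz("side",ce,.116); d=p[:2]-AX; print(st_,ce,p,np.linalg.norm(d),np.arctan2(d[1],d[0]))
print(observe()['tool_pos'],rel([.5743,.0752,.113]))
E
```

```text
clk 10.25 ang 1.4108382387544987 r 0.09318079642048069 yawerr -2.0699885173361676 push 0.15995955295181116 rad -0.11565900135809094 fz 0.07733935494795446 w 0.0005508680289241108 0.0 q [-0.542   0.2815  0.4     1.6893 -0.1161  1.1945  0.7983]
[358 204  11  21 164] [362.0976 214.6829] [ 0.599  -0.0524  0.116 ] 0.052039493242903904 -0.7107025055818467
[0.5744 0.074  0.1597] [ 0.8276  0.9204 46.7356]
```

View pics/s3.png

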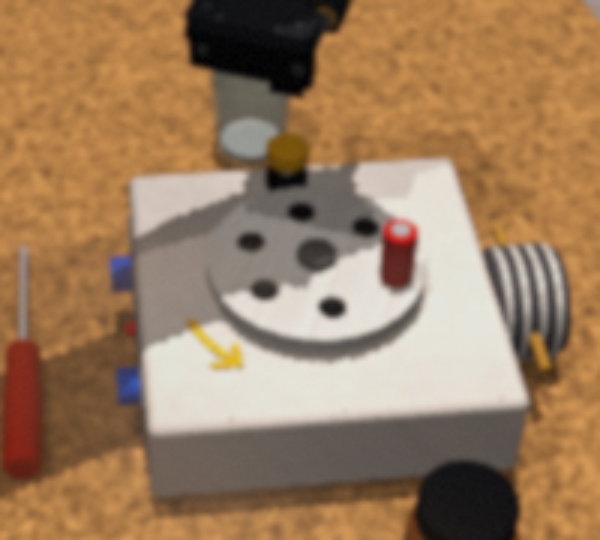

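The knob stands free at crop (400,255), with the wheel at about -0.7 rad, so it stayed put. The shut fingers are above the cap, and I'll descend gently.

Converted, 52 mm / 600 = 0.0867, 51 mm / 600 = 0.085.

Call:
{"method": "apply_moves", "body": {"motion": [0,0,0,0.0013,0.0015,0.0333,1,0,0,0,0.0013,0.0015,0.0667,1,0,0,0,0.0013,0.0015,0.0767,1,0,0,0,0.0013,0.0015,0.08,1,0,0,0,0.0013,0.0015,0.0825,1,0,0,0,0.0013,0.0015,0.085,1,0,0,0,0.0013,0.0015,0.0867,1,0,0,0,0.0013,0.0015,0.0867,1]}}

```text
clock: 11.15
tool_pos: [0.5747, 0.0763, 0.1085]
tcp_rot: [1.013, 2.973, 0.001]
ft_force: [1.3, -0.1, 2.4]
gripper_width: 0.0007
grip_force: 1.1
```

Converted, 1.5 mm / 600 = 0.0025, 1 mm / 600 = 0.0017.

Call:
{"method": "apply_moves", "body": {"motion": [0,0,0,0,0,0.0008,1,0,0,0,0,0,0.0017,1,0,0,0,0,0,0.0025,1]}}

```text
clock: 11.45
tool_pos: [0.5745, 0.0763, 0.1066]
tcp_rot: [1.013, 2.973, 0.001]
ft_force: [1.7, 0.4, 2.3]
gripper_width: 0.0004
grip_force: 1.3
```

Contact at about 3 N and the plunger is moving. I'll continue in small steps past the 4 mm check.

Converted, 1.5 mm / 600 = 0.0025, 1 mm / 600 = 0.0017.

Call:
{"method": "apply_moves", "body": {"motion": [0,0,0,0,0,0.0008,1,0,0,0,0,0,0.0017,1,0,0,0,0,0,0.0025,1]}}

```text
clock: 11.75
tool_pos: [0.5742, 0.0764, 0.1048]
tcp_rot: [1.013, 2.974, 0.0]
ft_force: [2.2, -0.2, 2.6]
gripper_width: 0.0002
grip_force: 1.3
```

Converted, 1 mm / 600 = 0.0017, 0.8 mm / 600 = 0.0013.

Call:
{"method": "apply_moves", "body": {"motion": [0,0,0,0,0,0.0007,1,0,0,0,0,0,0.0013,1,0,0,0,0,0,0.0017,1]}}

```text
clock: 12.05
tool_pos: [0.5741, 0.0764, 0.1038]
tcp_rot: [-1.013, -2.974, -0.0]
ft_force: [0.8, -0.1, 2.8]
gripper_width: 0.0002
grip_force: 1.3
```

Converted, 1 mm / 600 = 0.0017, 0.8 mm / 600 = 0.0013.

Call:
{"method": "apply_moves", "body": {"motion": [0,0,0,0,0,0.0007,1,0,0,0,0,0,0.0013,1,0,0,0,0,0,0.0017,1]}}

```text
clock: 12.35
tool_pos: [0.5741, 0.0764, 0.1028]
tcp_rot: [-1.013, -2.974, -0.0]
ft_force: [0.8, 0.0, 3.0]
gripper_width: 0.0004
grip_force: 1.3
```

Past 4 mm (6 mm down) with the force still at 3 N, so the pocket is there.

Call:
{"method": "apply_moves", "body": {"motion": [0,0,0,0,0,0.0008,1,0,0,0,0,0,0.0017,1,0,0,0,0,0,0.0025,1,0,0,0,0,0,0.0033,1,0,0,0,0,0,0.0042,1]}}

```text
clock: 12.85
tool_pos: [0.5741, 0.0764, 0.1003]
tcp_rot: [-1.013, -2.974, -0.0]
ft_force: [2.0, -0.2, 3.8]
gripper_width: 0.0001
grip_force: 1.3
```

Call:
{"method": "apply_moves", "body": {"motion": [0,0,0,0,0,0.0007,1,0,0,0,0,0,0.0013,1,0,0,0,0,0,0.002,1,0,0,0,0,0,0.0027,1]}}

```text
clock: 13.25
tool_pos: [0.5741, 0.0764, 0.0987]
tcp_rot: [-1.013, -2.974, -0.0]
ft_force: [2.5, -0.2, 1.3]
gripper_width: 0.0004
grip_force: 1.3
```

Converted, 0.9 mm / 600 = 0.0015, 0.6 mm / 600 = 0.001.

Call:
{"method": "apply_moves", "body": {"motion": [0,0,0,0,0,0.0005,1,0,0,0,0,0,0.001,1,0,0,0,0,0,0.0015,1]}}

```text
clock: 13.55
tool_pos: [0.5741, 0.0764, 0.0978]
tcp_rot: [-1.013, -2.974, -0.0]
ft_force: [2.0, -0.3, 2.5]
gripper_width: 0.0008
grip_force: 1.3
```

Converted, 0.4 mm / 600 = 0.0007, 0.2 mm / 600 = 0.0003.

Call:
{"method": "apply_moves", "body": {"motion": [0,0,0,0,0,0.0003,1,0,0,0,0,0,0.0007,1]}}

```text
clock: 13.75
tool_pos: [0.5742, 0.0764, 0.0975]
tcp_rot: [1.013, 2.974, 0.0]
ft_force: [1.8, 0.2, 4.1]
gripper_width: 0.0007
grip_force: 2.4
```

Converted, 0.3 mm / 600 = 0.0005, 0.2 mm / 600 = 0.0003.

Call:
{"method": "apply_moves", "body": {"motion": [0,0,0,0,0,0.0003,1,0,0,0,0,0,0.0005,1]}}

```text
clock: 13.95
tool_pos: [0.5742, 0.0764, 0.0975]
tcp_rot: [1.013, 2.974, 0.0]
ft_force: [0.0, 0.6, 6.7]
gripper_width: 0.0003
grip_force: 3.5
```

The plunger has stopped at 0.0975 m and the force is up to about 7 N, so it's home. I'll withdraw and check.

Converted, -100 mm / 600 = -0.1667, -70 mm / 600 = -0.1167.

Call:
{"method": "apply_moves", "body": {"motion": [0,0,0,0,0,-0.0083,1,0,0,0,0,0,-0.05,1,0,0,0,0,0,-0.1167,1,0,0,0,0,0,-0.1667,1,0,0,0,0,0,-0.1667,1,0,0,0,0,0,-0.1667,1]}}

```text
clock: 14.55
tool_pos: [0.5738, 0.0763, 0.1971]
tcp_rot: [-1.013, -2.973, -0.0]
ft_force: [-1.6, -0.5, -1.3]
gripper_width: 0.0002
grip_force: 0.0
```

```bash
python3 - <<'E'
from h import *
s=grab_frame("side"); print(observe()['ft_force'],observe()['tool_pos'])
cv2.imwrite("pics/s4.png",cv2.resize(s[130:310,230:430],None,fx=3,fy=3))
for lo,hi in(((0,120,40),(6,255,255)),((20,120,40),(35,255,255))):
  for a,ce in blobs(s,lo,hi,(280,150,405,290)): print(a,ce)
E
```

```text
[-1.0654 -0.0879 -0.1969] [0.5734 0.0762 0.1962]
[358 204  11  21 164] [362.0976 214.6829]
[319 180  12  11  81] [324.9259 185.    ]
[294 239  17  14  71] [302.8732 246.6197]
```

View pics/s4.png

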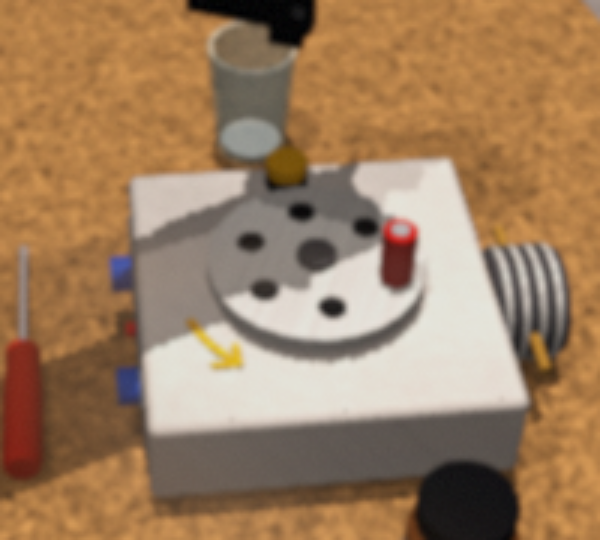

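The cap is clearly lower (crop 287,165) and the knob hasn't moved. The beaker, jar and screwdriver are untouched and the gripper is clear.

```bash
python3 -c "
from rig import *
print(sign_off())"
```

```text
the job is handed in; nothing more can be done
None
```

I turned the flywheel just past its resistance peak and let go. It stayed put, and I pressed the plunger down to its stop (fingertips at 97.5 mm, about 7 N). The beaker, jar and screwdriver were not touched, and I handed the job in at about 15 s; no verdict was returned.

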